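# Open the two-catch tin locker and hold its gate wide

## Robot

A 7-joint arm with a two-finger parallel gripper is mounted at the origin on a cart in front of the work surface, level with it; the furniture and walls round the work are solid. World frame = base frame: x ahead of the robot, y to its left, z up, the work surface at z = 0. Lengths are in m, angles in degrees, forces in N, time in s.
With the tool pointing down it reaches from about 0.425 to 0.875 m from the base axis. Payload 8.4 kg.
Tool frame: the origin (TCP) lies at the very end of the fingers, on their centre line; the grasp point (between the pads) lies 19 mm behind it; z points along the fingers, y is the direction in which the jaws open and shut (so a half turn about z gives the same grasp; the last joint's range is limited). The gripper opens to 87 mm and grips with 3 to 60 N. Pads are 19 mm wide; open, the fingers measure 117 mm over their backs; the gripper's body (75 mm by 190 mm) begins 51 mm behind the grasp point.
Start: joints at [68.629, 19.091, 2.286, 83.961, -0.768, 76.965, -3.352], TCP at [0.176, -0.626, 0.223] pointing down, gripper open.
Joint ranges: [-147.57, 147.57], [-21.85, 119.76], [-74.77, 79.35], [14.55, 137.4], [-85.83, 265.84], [4.83, 119.75], [-152.11, 152.11]. Speed limits (degrees/s): [127.2, 127.2, 159.86, 159.86, 180, 180, 180].

## Interface

Orientations are given as a 3x3 rotation matrix whose columns are the frame's x, y, z axes.
In Python, from cell import env, ungrasp, clamp, viewer, telemetry gives the robot as it stands. Calls block until the motion is done:
- env.reach(position, orientation): joint-space move of the TCP to a pose.
- env.movel(position, frame=None, v=0.15, guard=None): straight line of the TCP; frame=None keeps the orientation; v is the mean speed in m/s. With guard (N) it stops when the force on the tool has changed by that much, and returns True; else False.
- env.set_joints(angles): joint-space move.
- ungrasp() and clamp(newtons=None): open the fingers fully, or close them until they stop; newtons is the grip in N (None keeps the last).
- env.pause(seconds).
- env.inverse_kinematics(position, orientation): joint angles nearest the present ones, or None.
- viewer.snapshot(name): name is "scene" or "top"; returns the picture (400x640x3 uint8, red, green, blue); there is no depth.
- viewer.camera_model(name): a dict with "vfov" (degrees; the focal length in pixels is half the picture's height over the tangent of half this angle, whatever the lens; pixels are square), "cx", "cy" (the principal point, pixels), "view" (4x4, takes a point from world to camera coordinates). Camera axes: x right, y up, looking along -z (the intrinsics and any distortion apply to the point x, -y, -z); pixel columns grow to the right and rows downward; lengths in m; the calibration is good to about 2 mm. A picture is of the moment at which its call begins. camera_model takes no time and is no camera call.
A pose or a line that the arm cannot do raises env.MotionError and nothing moves.
- env.finish_job(): hands the job in, once; it reports no verdict.
Readings, each from a call of its own:
- telemetry.get_time_s(): time.
- telemetry.get_joints(): joint angles.
- telemetry.get_joint_velocities(): joint speeds.
- telemetry.get_effort(): joint torques, N m.
- telemetry.get_tcp_pos(): TCP position.
- telemetry.get_eef_rot(): TCP orientation.
- telemetry.get_wrist_force(): force on the tool from outside, world axes, zero at the start.
- telemetry.get_moment(): the same for the moment, N m.
- telemetry.get_grip_width(): finger opening in m.
Only numpy, scipy, OpenCV 4.12 (cv2) and the standard library are available. Lean on these libraries where they do the work, as an engineer would, in place of code of your own. Each camera call takes 0.05 s, during which the arm holds its last target.

## Task

Hold the barred tin locker open for a workmate who will take the tins out. Squeeze the two tabs of its left catch together and let them spring back, so that the gate jumps ajar onto the right catch; only then squeeze the right catch and let it spring back too, which frees the gate. Take the gate by its upright steel pull, swing it past its click stop until it stands about square to the locker's front, and finish there still holding the pull against the gate's spring; leave the tins and the other things on the bench where they are.

Things in the scene. Friction and masses are not known exactly. Their poses are not given: they have to be found in the camera images.
- locker: Fixed wooden tin locker with steel bars near the bench's left edge: 124 deep (x) x 176 wide (y) x 84 mm high to its flat front top rail. Its -x axis points out of the gated front, roughly at the robot; +y is its left as seen from the robot. Origin on the bench surface, 82 mm behind the floor board's front edge, midway across the width.
- left_catch_grip (a point): Left catch: point midway between its two upright dark steel tabs, 108 mm above the bench, where they are squeezed. Each tab is a plate 20 (locker x) x 6 (locker y) mm on the top rail, from 84 to 122 mm above the bench; 46 mm over their outer faces along the locker's y. The right tab is fixed, the left one slides toward it. A hook in front of the rail holds a pin on the gate.
- right_catch_grip (a point): Right catch: the same tabs, 80 mm to the right of the left catch along the locker's y (34 mm clear between neighbouring tabs); point midway between its tabs, 108 mm above the bench. Its longer hook is the safety catch: it holds the gate ajar once the left catch has let go.
- left_catch (a joint): Travel of the left catch's sliding tab in m: 0 at rest, 0.014 fully squeezed (then 32 mm over the outer faces); it lets the gate go from about 0.008. Spring 4.4 N at rest to 7.2 N fully squeezed; it springs back when let go.
- right_catch (a joint): Travel of the right catch's sliding tab in m, same values and spring: 0 at rest, 0.014 fully squeezed; it lets the gate go from about 0.009.
- gate (a joint): Opening in rad: 0 shut, grows as its left end swings out toward the robot, then right (counter-clockwise from above); stop at 1.7. A spring pulls it to 0.6: it jumps to about 0.2 when the left catch lets go, to 0.6 after the right. A click stop resists from 0.75 to 1.25 (about 4 N at the pull); beyond, the spring pulls back with 2 N, and if let go it falls to about 1.2. Wide: 1.4 or more.
- gate_hinge (a point): A point on the gate's vertical hinge axis, at the locker's right front corner, 88 mm above the bench.
- pull (a point): Upright round steel bar on the gate's front, 14 mm in diameter, 32 to 108 mm above the bench, free from 56 mm up (two stays below). Point on its axis, 88 mm above the bench. It turns with the gate: its y axis points along the gate away from the hinge, -x out of the gate's face. Its axis is 40 mm in front of the gate's middle plane and 70 mm along the gate from the hinge axis.
- powder_tin_mid (a point): Round tin 52 mm in diameter, 42 mm high, loose inside the locker on the right: centre. Stays there.
- wax_tin_mid (a point): Flatter round tin 68 mm in diameter, 30 mm high, loose inside the locker on the left: centre. Stays there.
- stain_jar_mid (a point): Loose jar of wood stain, 56 mm in diameter, 82 mm high, standing in front of the locker to the left, just outside the gate's sweep: centre. Bystander.
- mallet_mid (a point): Loose carver's mallet, 69 x 220 x 68 mm, lying behind the locker: centre. Bystander.
- sand_block_mid (a point): Loose cork sanding block, 51 x 93 x 28 mm, lying to the right behind the carving: centre. Bystander.

How it is judged:
By the outcome, as a careful person would: the job done as asked, in the order asked, and still so for the second after the job is handed in, while the arm keeps its last pose, push and grip.
It also fails if it takes over 48 s, if anything falls off the work surface, if the arm or the gripper's body presses on something with over 40 N, if the wrist force passes 120 N, or if a joint passes its speed limit or range.

## Working session

There is one attempt and no reset: what is moved stays moved. The work goes in short steps, each a Python script; the robot and the scene stay as the last script left them, time stands still between calls to the robot, and variables do not carry over. Pictures are saved under pics/ and viewed, and the job is handed in when it is done.

```bash
ls; mkdir -p pics; python3 - <<'E'
from cell import env,viewer,telemetry
import cv2
for n in("scene","top"):
    im=viewer.snapshot(n); cv2.imwrite(f"pics/{n}0.png",im[:,:,::-1]); print(viewer.camera_model(n))
print(telemetry.get_time_s(),telemetry.get_tcp_pos(),telemetry.get_eef_rot(),telemetry.get_grip_width())
E
```

```text
pics
{'vfov': 43.12632169154334, 'cx': 317.64323199897115, 'cy': 202.2380253010739, 'view': array([[-0.57100602, -0.82083719,  0.0133583 ,  0.46868805],
       [ 0.36661834, -0.24040721,  0.89877437, -0.24236279],
       [-0.73453599,  0.51810297,  0.43820793, -0.74136678],
       [ 0.        ,  0.        ,  0.        ,  1.        ]])}
{'vfov': 49.265266016938426, 'cx': 308.8988587365485, 'cy': 204.0207992741656, 'view': array([[-0.46272676, -0.8864687 ,  0.00756295,  0.41002082],
       [ 0.85910212, -0.44630446,  0.25051123, -0.43073881],
       [-0.21869499,  0.1224156 ,  0.96808415, -0.84314804],
       [ 0.        ,  0.        ,  0.        ,  1.        ]])}
0.1 [ 0.1756215  -0.62536683  0.22172825] [[ 9.62744577e-01  2.70411964e-01 -4.99384492e-04]
 [ 2.70412408e-01 -9.62743529e-01  1.42343697e-03]
 [-9.58648004e-05 -1.50544599e-03 -9.99998862e-01]] 0.08690171837189017
```

View pics/scene0.png

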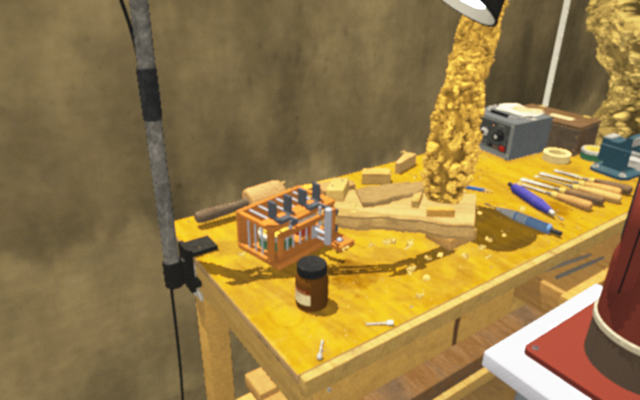

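View pics/top0.png

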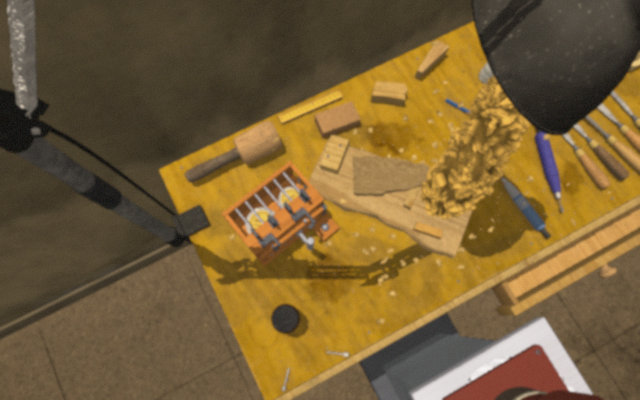

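```bash
cat > h.py <<'E'
import numpy as np,cv2
from cell import env,viewer,telemetry,ungrasp,clamp
def cam(n):
    m=viewer.camera_model(n); f=200/np.tan(np.radians(m['vfov']/2)); V=np.array(m['view']); return f,m['cx'],m['cy'],V
def proj(n,p):
    f,cx,cy,V=cam(n); q=V[:3,:3]@np.array(p,float)+V[:3,3]; return np.array([cx+f*q[0]/-q[2], cy-f*q[1]/-q[2]])
def ray(n,uv):
    f,cx,cy,V=cam(n); R=V[:3,:3]; o=-R.T@V[:3,3]; d=R.T@np.array([(uv[0]-cx)/f,-(uv[1]-cy)/f,-1]); return o,d/np.linalg.norm(d)
def onz(n,uv,z):
    o,d=ray(n,uv); return o+d*(z-o[2])/d[2]
def tri(a,b):
    o1,d1=ray("scene",a);o2,d2=ray("top",b)
    A=np.stack([d1,-d2],1); s=np.linalg.lstsq(A,o2-o1,rcond=None)[0]
    p,q=o1+s[0]*d1,o2+s[1]*d2; return (p+q)/2,np.linalg.norm(p-q)
E
python3 - <<'E'
from h import *
for n in("scene","top"): print(n,ray(n,(320,200)))
a=cv2.imread("pics/scene0.png");b=cv2.imread("pics/top0.png")
cv2.imwrite("pics/s0c.png",cv2.resize(a[170:320,215:365],(750,750)[:2],interpolation=cv2.INTER_CUBIC)[:600])
cv2.imwrite("pics/t0c.png",cv2.resize(b[155:275,200:360],(800,600),interpolation=cv2.INTER_CUBIC))
E
```

```text
scene (array([-0.18808225,  0.71055515,  0.53644139]), array([ 0.73348306, -0.52297777, -0.43416224]))
top (array([0.37538398, 0.27444444, 0.9210422 ]), array([ 0.21475894, -0.14903641, -0.96522886]))
```

View pics/s0c.png

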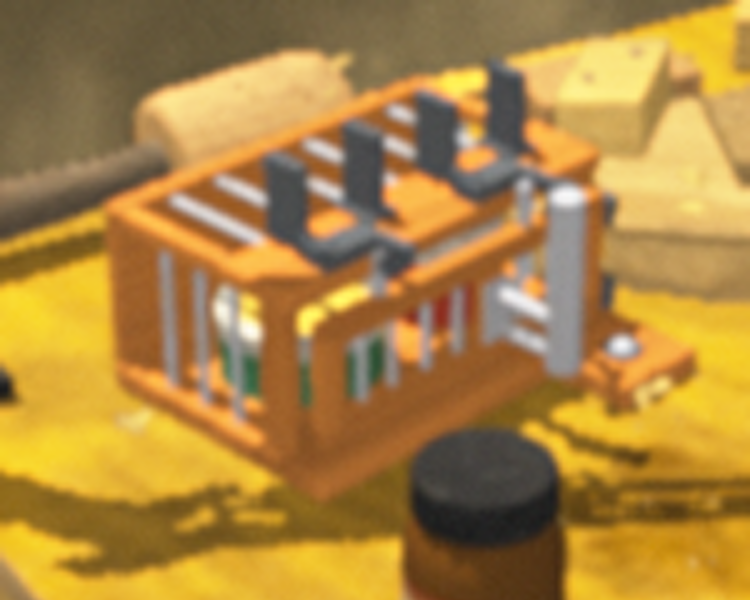

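View pics/t0c.png

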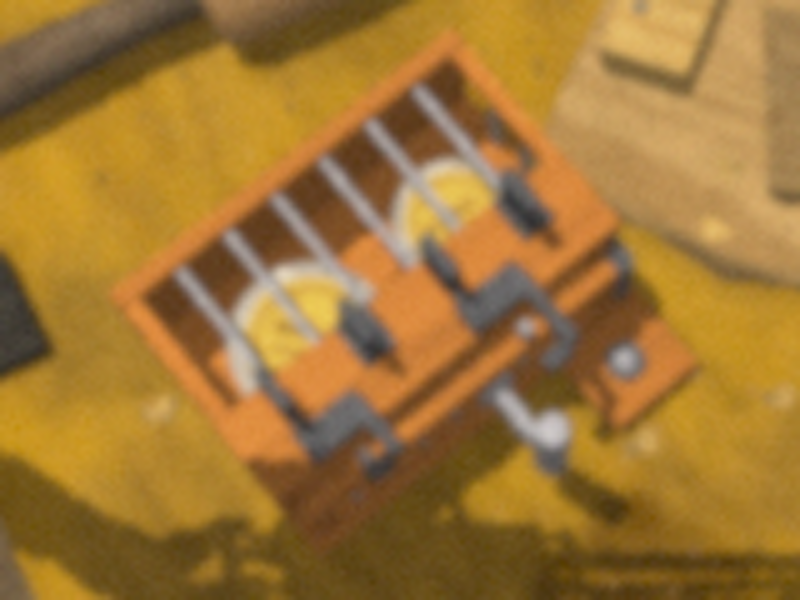

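```bash
python3 - <<'E'
from h import *
np.set_printoptions(precision=4,suppress=True)
S=lambda u,v:(215+(u-2)/5,170+(v-2)/5)
T=lambda u,v:(200+(u-2)/5,155+(v-2)/5)
P={'pulltop .108':(S(567,195),T(552,428),.108),
'T2top .122':(S(362,126),T(362,325),.122),'T4':(S(506,66),T(520,198),.122),'T1':(S(285,158),T(272,388),.122),'T3':(S(436,97),T(440,257),.122),
'lockbackleft .084':(S(110,205),T(120,292),.084),'lockbackright .084?':(S(425,80),T(452,35),.084),'right front':(S(597,155),T(618,218),.084)}
for k,(a,b,z) in P.items(): print(k,tri(a,b),'scene',onz("scene",a,z),'top',onz("top",b,z))
print('jar', onz("scene",(312,268),.082),onz("top",(286,319),.082))
E
```

```text
pulltop .108 (array([0.4961, 0.203 , 0.1082]), np.float64(0.001485771904534527)) scene [0.4969 0.2033 0.108 ] top [0.4956 0.2024 0.108 ]
T2top .122 (array([0.5622, 0.2507, 0.123 ]), np.float64(0.004688875690552607)) scene [0.5657 0.2512 0.122 ] top [0.561  0.2487 0.122 ]
T4 (array([0.5777, 0.1745, 0.1242]), np.float64(0.001964238617655033)) scene [0.5825 0.1723 0.122 ] top [0.5777 0.1734 0.122 ]
T1 (array([0.5555, 0.29  , 0.1226]), np.float64(0.002278275772820419)) scene [0.5575 0.2901 0.122 ] top [0.555 0.289 0.122]
T3 (array([0.5717, 0.2119, 0.1221]), np.float64(0.0023949748390975825)) scene [0.5727 0.2127 0.122 ] top [0.571  0.2109 0.122 ]
lockbackleft .084 (array([0.6272, 0.3279, 0.0828]), np.float64(0.004032460661139514)) scene [0.6269 0.3302 0.084 ] top [0.6257 0.3261 0.084 ]
lockbackright .084? (array([0.661 , 0.1611, 0.0836]), np.float64(0.0008293142296239464)) scene [0.66   0.1612 0.084 ] top [0.6611 0.1615 0.084 ]
right front (array([0.5633, 0.138 , 0.0805]), np.float64(0.0019000450426154248)) scene [0.5582 0.1431 0.084 ] top [0.562  0.1378 0.084 ]
jar [0.3794 0.3195 0.082 ] [0.3888 0.3083 0.082 ]
```

```bash
cat >> h.py <<'E'
np.set_printoptions(precision=4,suppress=True)
yaw=np.radians(11.3)
lx=np.array([np.cos(yaw),np.sin(yaw)]); ly=np.array([-np.sin(yaw),np.cos(yaw)])
LG=np.array([0.559,0.271]); RG=np.array([0.5746,0.1927])
def down(a,s=1):  # tool y at angle a (rad) in world, z down
    y=np.array([np.cos(a),np.sin(a),0])*s; z=np.array([0,0,-1.]); return np.stack([np.cross(y,z),y,z],1)
E
python3 - <<'E'
from h import *
print('pole clamp',onz("top",(180,235),0),onz("top",(195,222),0),onz("scene",(180,275),0))
print('carving col base', onz("top",(455,250),.05),tri((455,200),(445,205)),'top of column',tri((490,25),(505,100)))
print('shade',onz("top",(545,130),.5),onz("top",(480,20),.5))
for s in(1,-1):
  for p,a in((LG,yaw+np.pi/2),((.485,.093),np.radians(187)),((.4,.0),yaw+np.pi/2),((.485,.2),np.radians(136))):
    for z in (.09,.25): print(s,p,env.inverse_kinematics([*p,z],down(a,s)))
E
```

```text
pole clamp [0.6498 0.4341 0.    ] [0.6611 0.3942 0.    ] [0.5983 0.466  0.    ]
carving col base [ 0.3518 -0.0525  0.05  ] (array([ 0.4353, -0.0775,  0.076 ]), np.float64(0.009933538762265296)) top of column (array([ 0.4713, -0.1031,  0.4155]), np.float64(0.06995613087287429))
shade [ 0.4275 -0.0353  0.5   ] [ 0.5712 -0.0481  0.5   ]
1 [0.559 0.271] [ 18.0915  38.8527 -67.0585  94.3974  37.3226  72.3312  44.8871]
1 [0.559 0.271] [ 20.2409  31.6818 -72.4678  83.3211  30.1095  86.6655  49.976 ]
1 (0.485, 0.093) None
1 (0.485, 0.093) None
1 (0.4, 0.0) [ 36.0397  -1.5601 -41.1076 123.9824  -1.2202  57.1991  96.9037]
1 (0.4, 0.0) [ 36.5295 -11.639  -36.4744 111.5434  -7.044   77.9502 103.4001]
1 (0.485, 0.2) [ 25.9408  22.5382 -62.4494 107.9313  22.4079  63.0612  90.8188]
1 (0.485, 0.2) [ 29.9355  11.1316 -63.5236  96.5586  10.1537  78.6046 100.8221]
-1 [0.559 0.271] [   5.4551   28.7042  -45.9951   94.9522   22.2354   65.9122 -124.9607]
-1 [0.559 0.271] [  10.5386   23.2696  -53.8758   83.7265   18.7769   82.4656 -122.2472]
-1 (0.485, 0.093) [ 35.0598  15.3407 -56.5669 112.0668  14.7436  60.1728 -21.0017]
-1 (0.485, 0.093) [ 39.6391   3.9737 -57.0754 100.4727   3.4173  77.3867 -11.1205]
-1 (0.4, 0.0) [ 38.255   -1.505  -43.2404 123.9053  -1.2266  57.1971 -83.011 ]
-1 (0.4, 0.0) [ 43.8879 -12.4206 -42.3842 111.3239  -8.5228  78.0456 -74.7436]
-1 (0.485, 0.2) [ 23.9492  21.2682 -59.6684 107.9976  20.6737  62.474  -87.8204]
-1 (0.485, 0.2) [  1.6555   5.6977 -30.786   97.6067   2.9834  77.5107 -73.6516]
```

```bash
python3 - <<'E'
from h import *
for x,y in((.435,-.08),(.47,-.08),(.5,-.08),(.45,-.12),(.55,-.1)):
  for z in(0,.05,.2,.35,.5): print((x,y,z),proj("scene",(x,y,z)),proj("top",(x,y,z)))
a=cv2.imread("pics/scene0.png");b=cv2.imread("pics/top0.png")
cv2.imwrite("pics/s0d.png",cv2.resize(a[0:260,380:640],(600,600)))
cv2.imwrite("pics/t0d.png",cv2.resize(b[0:270,300:640],(756,600)))
E
```

```text
(0.435, -0.08, 0) [448.9333 231.4608] [437.5588 213.8318]
(0.435, -0.08, 0.05) [451.9086 211.0033] [444.6643 208.287 ]
(0.435, -0.08, 0.2) [461.6056 144.3299] [471.4514 187.3835]
(0.435, -0.08, 0.35) [472.646  68.42 ] [511.0077 156.5155]
(0.435, -0.08, 0.5) [485.3296 -18.7885] [575.3214 106.3279]
(0.47, -0.08, 0) [436.9749 225.038 ] [429.137  200.0304]
(0.47, -0.08, 0.05) [439.6442 204.9287] [435.7333 193.796 ]
(0.47, -0.08, 0.2) [448.3267 139.519 ] [460.5496 170.3414]
(0.47, -0.08, 0.35) [458.1803  65.2869] [497.049  135.8448]
(0.47, -0.08, 0.5) [469.4591 -19.6815] [556.0217  80.108 ]
(0.5, -0.08, 0) [427.1503 219.7612] [422.0249 188.3753]
(0.5, -0.08, 0.05) [429.5767 199.9423] [428.1972 181.5684]
(0.5, -0.08, 0.2) [437.4563 135.5807] [451.378 156.004]
(0.5, -0.08, 0.35) [446.3751  62.7301] [485.3571 118.531 ]
(0.5, -0.08, 0.5) [456.5534 -20.4077] [539.9707  58.3017]
(0.45, -0.12, 0) [456.0885 223.8975] [449.4666 199.7269]
(0.45, -0.12, 0.05) [459.1199 203.8748] [457.143  193.4799]
(0.45, -0.12, 0.2) [468.9758 138.776 ] [486.019  169.9812]
(0.45, -0.12, 0.35) [480.1527  64.9508] [528.4777 135.4291]
(0.45, -0.12, 0.5) [492.9356 -19.4814] [597.05    79.6261]
(0.55, -0.1, 0) [417.7137 209.2902] [418.056 165.396]
(0.55, -0.1, 0.05) [419.8669 190.0701] [423.9319 157.4878]
(0.55, -0.1, 0.2) [426.8368 127.8552] [445.9241 127.8896]
(0.55, -0.1, 0.35) [434.6846  57.8046] [477.9456  84.7935]
(0.55, -0.1, 0.5) [443.5872 -21.6615] [528.8834  16.2387]
```

View pics/s0d.png

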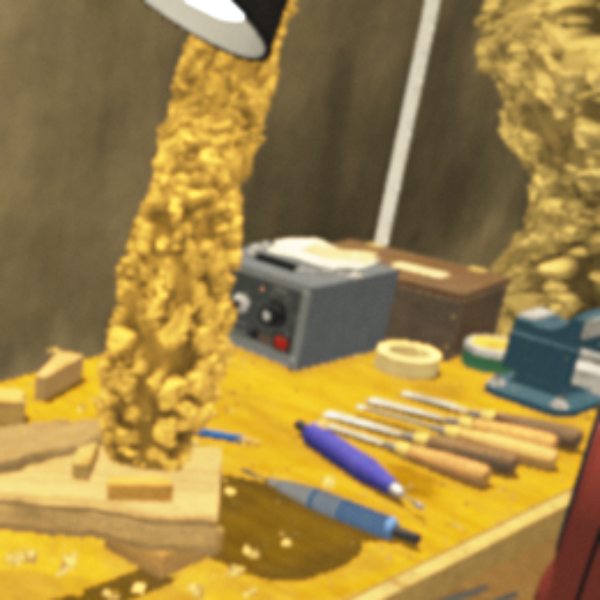

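View pics/t0d.png

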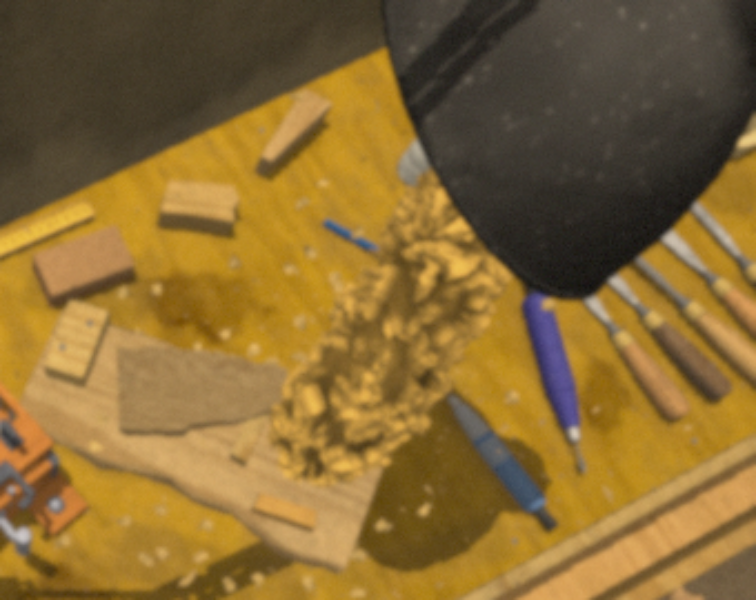

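```bash
python3 - <<'E'
from h import *
print(tri((495,24),(548,133)),tri((448,2),(475,20)))
for az in(-74,-40,-10,20):
  a=np.radians(az)
  for r in(.25,.3,.35,.4):
    for z in(.22,.3,.4,.5):
      q=env.inverse_kinematics([r*np.cos(a),r*np.sin(a),z],down(a+np.pi/2+np.pi,1))
      if q is not None: print(az,r,z,q); break
E
```

```text
(array([ 0.4253, -0.0983,  0.4262]), np.float64(0.0182613325003014)) (array([ 0.5763, -0.104 ,  0.4514]), np.float64(0.061874110537278565))
-74 0.3 0.5 [ 63.7174 -21.5315   1.0375  91.5888   0.405  109.9391 -99.1794]
-74 0.35 0.22 [ 61.4357 -17.3934   4.2278 121.121    1.3001  76.2313 -98.8387]
-74 0.4 0.22 [ 60.0272 -10.9332   6.652  116.2011   1.3054  74.6641 -97.7858]
-40 0.3 0.5 [ 54.0616 -21.0435 -13.4186  90.9288  -5.0721 109.5178 -90.19  ]
-40 0.35 0.22 [ 47.9082 -16.4394 -12.2504 120.3673  -3.5521  75.7437 -92.9799]
-40 0.4 0.22 [ 45.7377  -9.9106 -10.6602 115.4118  -1.8948  74.3392 -94.2553]
-10 0.3 0.5 [ 16.1974 -20.9573  -8.7573  91.1402  -3.3131 109.5634 -93.0992]
-10 0.35 0.22 [ 43.5118 -17.7865 -32.3382 119.4944  -9.7007  75.8679 -85.1816]
-10 0.4 0.22 [ 40.7704 -10.1765 -32.437  114.467   -5.6515  74.2209 -89.7153]
20 0.3 0.5 [  2.0102 -21.3777 -18.0402  90.7224  -6.8805 109.562  -87.1754]
20 0.35 0.22 [ 12.3181 -17.6481 -31.4363 119.5311  -9.3853  75.8399 -85.5874]
20 0.4 0.22 [ 50.574  -18.1079 -62.5876 113.4795 -16.5447  75.6738 -76.6029]
```

```bash
python3 - <<'E'
from h import *
print('col front', onz("top",(449,214),.06),onz("top",(435,213),.06),onz("top",(425,205),.06), onz("scene",(455,201),.06))
a=np.radians(-74)
for t in (0,15,25):
 for r in(.26,.29,.32,.35):
  for z in(.25,.3,.35):
   R=down(a+1.5*np.pi); ct,st=np.cos(np.radians(t)),np.sin(np.radians(t))
   out=np.array([np.cos(a),np.sin(a),0]); zz=ct*np.array([0,0,-1])+st*out
   y=R[:,1]; R=np.stack([np.cross(y,zz),y,zz],1)
   print(t,r,z,env.inverse_kinematics([r*np.cos(a),r*np.sin(a),z],R))
E
```

```text
col front [ 0.4201 -0.0774  0.06  ] [ 0.435  -0.0532  0.06  ] [ 0.4588 -0.0439  0.06  ] [ 0.4515 -0.1065  0.06  ]
0 0.26 0.25 None
0 0.26 0.3 None
0 0.26 0.35 None
0 0.29 0.25 None
0 0.29 0.3 None
0 0.29 0.35 None
0 0.32 0.25 [ 77.8704 -21.3885  -8.7178 120.3579  -3.2098  80.8196 -93.7426]
0 0.32 0.3 None
0 0.32 0.35 None
0 0.35 0.25 [ 61.6072 -18.2318   3.9738 118.2187   1.2616  79.9746 -98.8376]
0 0.35 0.3 [ 61.8411 -19.0276   3.6303 113.0344   1.1858  85.9585 -98.81  ]
0 0.35 0.35 [ 61.8403 -19.1632   3.5017 107.4316   1.1493  91.6981 -98.8175]
15 0.26 0.25 None
15 0.26 0.3 None
15 0.26 0.35 None
15 0.29 0.25 None
15 0.29 0.3 None
15 0.29 0.35 None
15 0.32 0.25 None
15 0.32 0.3 None
15 0.32 0.35 None
15 0.35 0.25 None
15 0.35 0.3 None
15 0.35 0.35 None
25 0.26 0.25 None
25 0.26 0.3 None
25 0.26 0.35 None
25 0.29 0.25 None
25 0.29 0.3 None
25 0.29 0.35 None
25 0.32 0.25 None
25 0.32 0.3 None
25 0.32 0.35 None
25 0.35 0.25 None
25 0.35 0.3 None
25 0.35 0.35 None
```

```bash
python3 - <<'E'
from h import *
A=[77.8704,-21.3885,-8.7178,120.3579,-3.2098,80.8196,-93.7426]
env.set_joints(A); print(telemetry.get_tcp_pos(),telemetry.get_time_s())
A[0]=-14; env.set_joints(A); print(telemetry.get_tcp_pos(),telemetry.get_time_s())
c=LG+.006*ly
for s in(1,-1):print(env.inverse_kinematics([*c,.19],down(yaw+np.pi/2,s)))
print(telemetry.get_wrist_force())
E
```

```text
[ 0.0884 -0.3081  0.2502] 1.5083
[0.3048 0.0976 0.25  ] 3.4667
[-28.1379  17.1092  -2.9073  90.3329   0.8961  72.5806  70.115 ]
[ -16.6388   18.0701  -17.23     89.6902    5.511    73.0752 -113.3747]
[-0.3125 -0.2947  0.7046]
```

```bash
python3 - <<'E'
from h import *
c=LG+.006*ly
env.reach([*c,.19],down(yaw+np.pi/2,-1))
env.movel([*c,.15],v=.1)
print(telemetry.get_tcp_pos(),telemetry.get_time_s())
for n in("scene","top"):
    im=viewer.snapshot(n)[:,:,::-1]
    c2=im[120:270,215:390] if n=="scene" else im[145:275,190:350]
    cv2.imwrite(f"pics/{n}1.png",cv2.resize(c2,None,fx=4.5,fy=4.5,interpolation=cv2.INTER_CUBIC)[:600,:800])
E
```

```text
[0.5578 0.2768 0.1505] 5.2167
```

View pics/scene1.png

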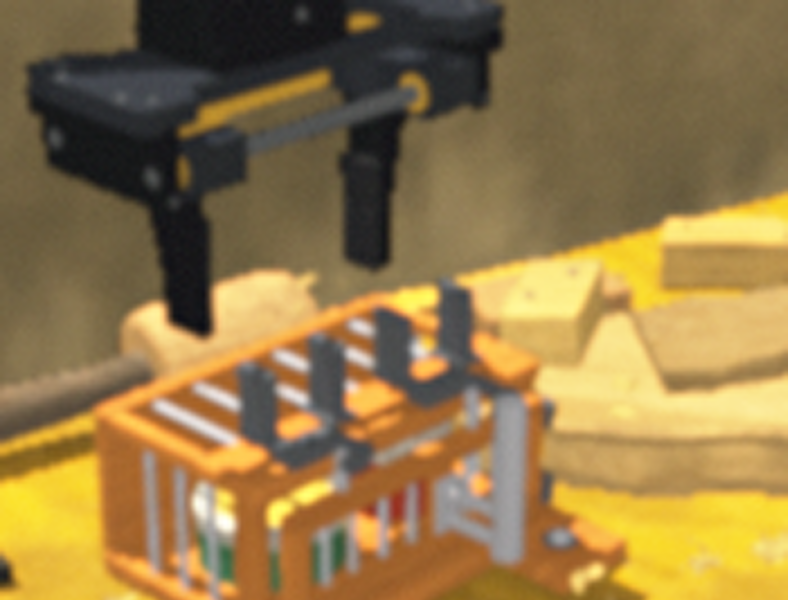

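View pics/top1.png

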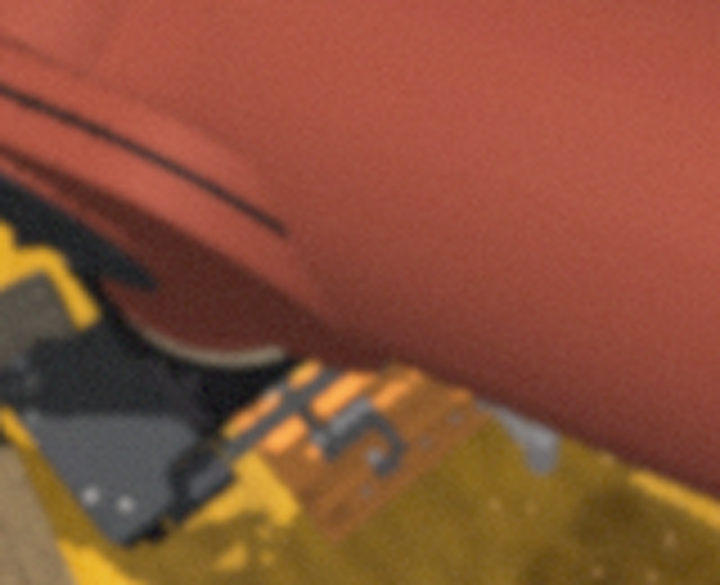

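```bash
python3 - <<'E'
from h import *
p=telemetry.get_tcp_pos();print(proj("scene",p),p)
for s in(-.051,.051):
  q=proj("scene",p+np.array([*(s*ly),0])); print((q-[215,120])*4.5)
E
```

```text
[277.0521 185.3797] [0.5582 0.2771 0.151 ]
[368.0318 260.151 ]
[183.9362 330.7594]
```

```bash
python3 - <<'E'
from h import *
c=LG+.006*ly
print(env.movel([*c,.0905],v=.06,guard=8)); print(telemetry.get_tcp_pos(),telemetry.get_wrist_force(),telemetry.get_time_s())
clamp(5); print(telemetry.get_grip_width(),telemetry.get_wrist_force(),telemetry.get_tcp_pos(),telemetry.get_time_s())
im=viewer.snapshot("scene")[:,:,::-1]
cv2.imwrite("pics/s2.png",cv2.resize(im[120:270,215:390],None,fx=4.5,fy=4.5,interpolation=cv2.INTER_CUBIC)[:600])
E
```

```text
False
[0.5581 0.2771 0.091 ] [ 0.2934  0.3064 -0.292 ] 6.4583
0.05140815578070002 [ -0.3151 -10.5911   3.0549] [0.5587 0.2731 0.0904] 7.2833
```

View pics/s2.png

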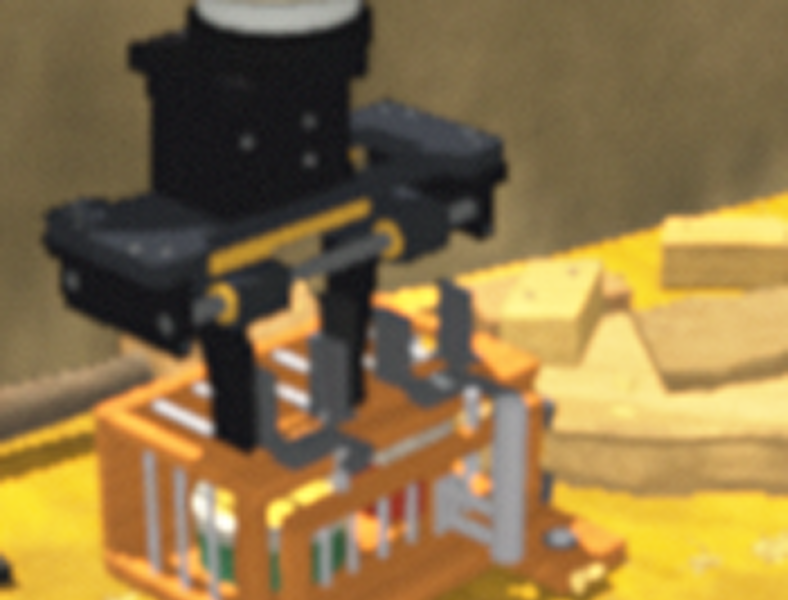

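```bash
python3 - <<'E'
from h import *
P=lambda:print(telemetry.get_grip_width(),telemetry.get_wrist_force(),telemetry.get_tcp_pos(),telemetry.get_time_s())
env.movel([*(LG-.002*ly),.0905],v=.04);P()
clamp(14);P()
env.movel([*(LG-.0065*ly),.0905],v=.04);P()
im=viewer.snapshot("scene")[:,:,::-1]
cv2.imwrite("pics/s3.png",cv2.resize(im[120:270,215:390],None,fx=4.5,fy=4.5,interpolation=cv2.INTER_CUBIC)[:600])
E
```

```text
0.03944495073568641 [ 0.7714 -6.1073  2.5974] [0.5598 0.2674 0.0904] 7.6833
0.034003645550423664 [  0.4262 -14.2167   5.4234] [0.5605 0.2646 0.0904] 8.0083
0.031584658405502355 [ 1.5074 -5.9906  2.5584] [0.5606 0.2636 0.0905] 8.2667
```

View pics/s3.png

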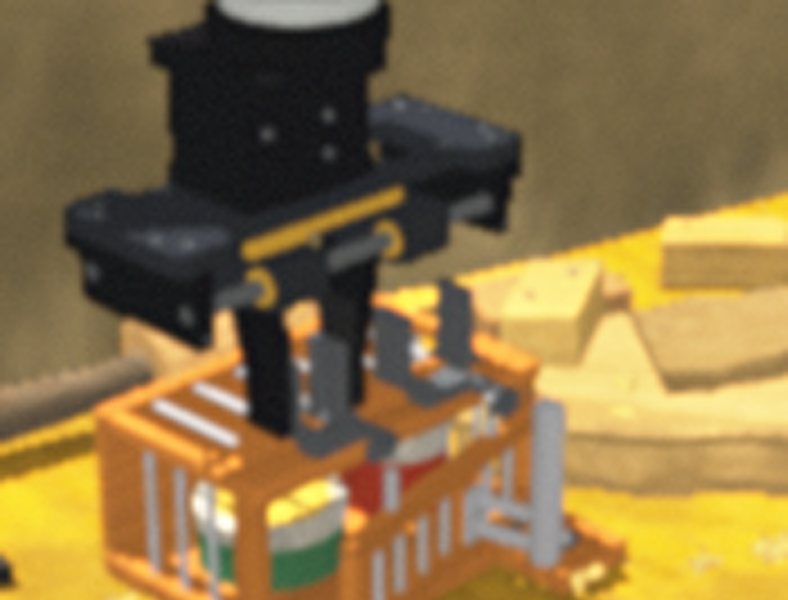

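```bash
python3 - <<'E'
from h import *
P=lambda:print(telemetry.get_grip_width(),telemetry.get_wrist_force(),telemetry.get_tcp_pos(),telemetry.get_time_s())
clamp(3);P()
c=LG-.007*ly
env.movel([*c,.14],v=.06,guard=25);P()
ungrasp();P()
c=RG-.007*ly
env.movel([*c,.14],v=.1);P()
im=viewer.snapshot("scene")[:,:,::-1]
cv2.imwrite("pics/s4.png",cv2.resize(im[120:270,215:390],None,fx=4.5,fy=4.5,interpolation=cv2.INTER_CUBIC)[:600])
E
```

```text
0.0403193556140469 [ 1.8097  5.6938 -2.6109] [0.5597 0.2679 0.0906] 8.675
0.0010965468517342611 [-0.6159 -0.1031 -0.4348] [0.5602 0.2639 0.1395] 9.65
0.08717008108660751 [ 0.4995 -0.2024  0.0147] [0.5604 0.2641 0.14  ] 11.1583
0.0870598285972887 [0.4365 0.2565 0.2277] [0.5757 0.1868 0.14  ] 12.1083
```

View pics/s4.png

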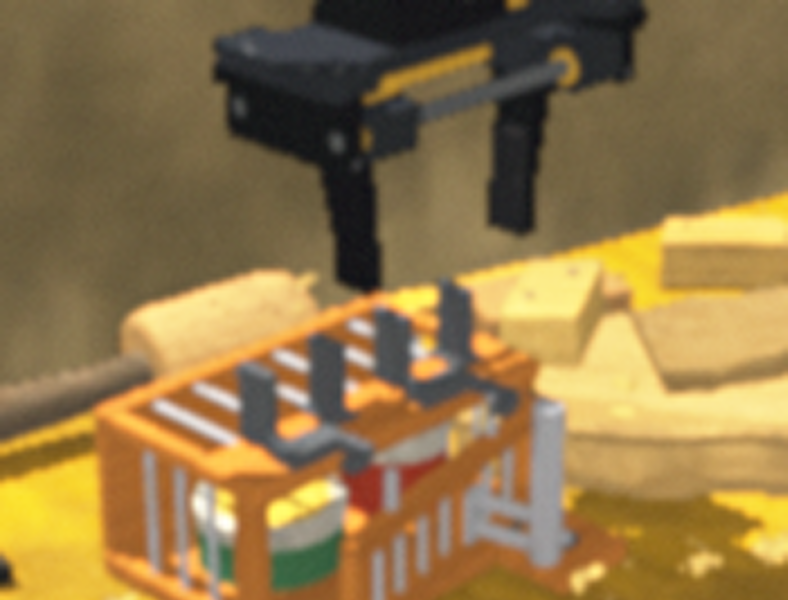

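```bash
python3 - <<'E'
from h import *
P=lambda:print(telemetry.get_grip_width(),telemetry.get_wrist_force(),telemetry.get_tcp_pos(),telemetry.get_time_s())
c=RG-.007*ly
print(env.movel([*c,.0905],v=.06,guard=8));P()
clamp(14);P()
env.pause(.3)
im=viewer.snapshot("scene")[:,:,::-1]
cv2.imwrite("pics/s5.png",cv2.resize(im[120:270,215:390],None,fx=4.5,fy=4.5,interpolation=cv2.INTER_CUBIC)[:600])
E
```

```text
False
0.08702557482350937 [ 0.3501 -0.158   0.6142] [0.5763 0.186  0.0909] 13.1333
0.0315659051975985 [ 0.9042 -3.0368  0.5707] [0.5763 0.1851 0.0906] 14.1083
```

View pics/s5.png

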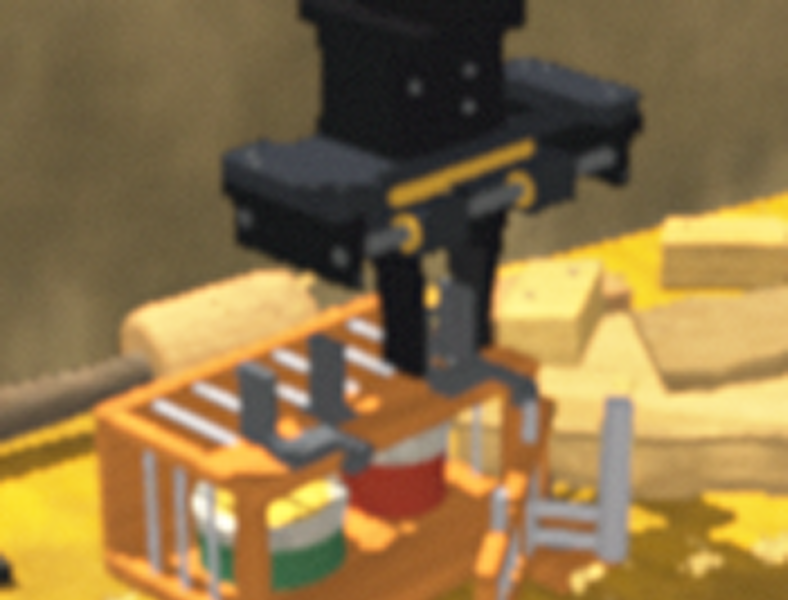

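```bash
python3 - <<'E'
from h import *
P=lambda:print(telemetry.get_grip_width(),telemetry.get_wrist_force(),telemetry.get_tcp_pos(),telemetry.get_time_s())
print('pull from scene',onz("scene",(215+(617-2)/4.5,120+(402-2)/4.5),.108))
clamp(3);P()
c=RG-.007*ly
env.movel([*c,.16],v=.08,guard=25);P()
ungrasp();P()
for n in("scene","top"):
    im=viewer.snapshot(n)[:,:,::-1]
    c2=im[150:290,215:390] if n=="scene" else im[155:275,200:360]
    cv2.imwrite(f"pics/{n}6.png",cv2.resize(c2,None,fx=4.5,fy=4.5,interpolation=cv2.INTER_CUBIC)[:600,:800])
for s in(1,-1):
  q=env.inverse_kinematics([.471,.1623,.16],down(np.radians(135.7),s)); print(q)
E
```

```text
pull from scene [0.4714 0.1667 0.108 ]
0.03985476037582934 [ 0.5425  5.4014 -1.5751] [0.5755 0.189  0.0906] 14.825
0.00040381165057050417 [ 0.9814 -0.2141 -0.6327] [0.5757 0.1856 0.1594] 15.8417
0.08671958702948282 [-0.6342  0.0412  0.4552] [0.576  0.1858 0.16  ] 17.3583
[ 33.8441  11.7529 -63.1496 106.9879  11.3005  68.0356 102.6123]
[ -4.0565   5.2868 -21.065  108.4442   2.0675  66.6341 -70.16  ]
```

View pics/scene6.png

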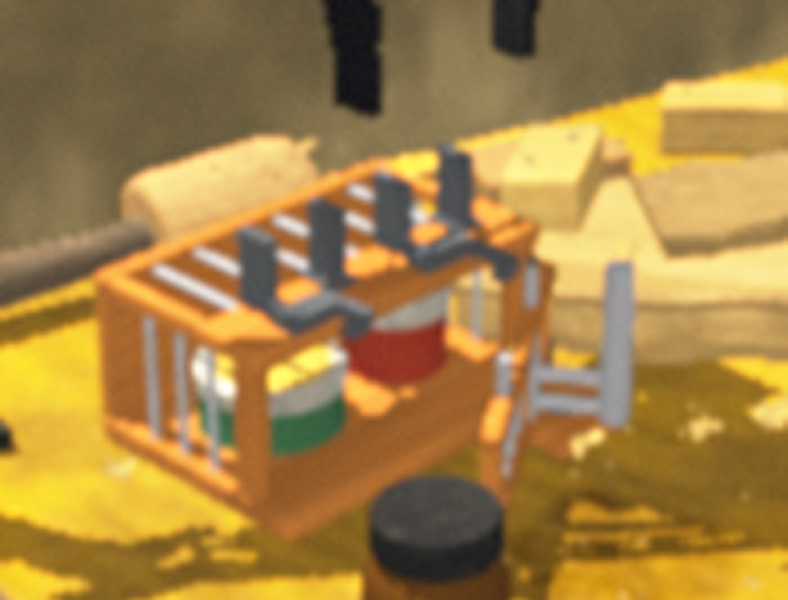

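View pics/top6.png

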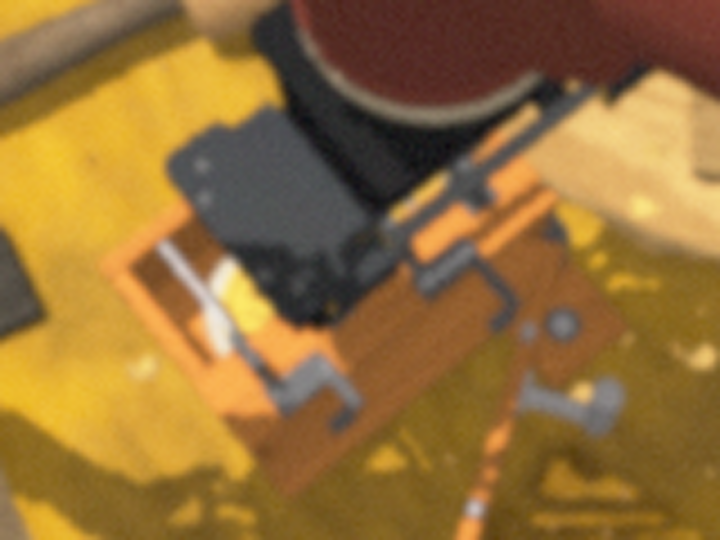

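```bash
python3 - <<'E'
from h import *
a,b=(352.3,208.6),(334.7,241.4)
print(tri(a,b),onz("scene",a,.108),onz("top",b,.108))
R=telemetry.get_joints(); print(R)
H=np.array([.549,.142])
for g in(.6,.65,.55): 
  t=yaw+np.pi/2+g; print(g,H+.07*np.array([np.cos(t),np.sin(t)])+.04*np.array([np.cos(t+np.pi/2),np.sin(t+np.pi/2)]))
E
```

```text
(array([0.4729, 0.1627, 0.1069]), np.float64(0.0018999613766375579)) [0.4717 0.1649 0.108 ] [0.4721 0.1622 0.108 ]
[  -9.687    17.0721  -15.0149   94.4262    4.6697   69.1155 -104.4395]
0.6 [0.471  0.1623]
0.65 [0.4701 0.1584]
0.55 [0.4721 0.1662]
```

```bash
python3 - <<'E'
from h import *
P=lambda:print(telemetry.get_grip_width(),telemetry.get_wrist_force(),telemetry.get_tcp_pos(),telemetry.get_time_s())
p=[.472,.163]; R=down(yaw+np.pi/2+.6,-1)
env.movel([*p,.17],R,v=.1);P(); print(telemetry.get_joints())
print(env.movel([*p,.071],v=.08,guard=8));P()
clamp(25);P()
im=viewer.snapshot("scene")[:,:,::-1]
cv2.imwrite("pics/s7.png",cv2.resize(im[130:290,215:390],None,fx=4.5,fy=4.5,interpolation=cv2.INTER_CUBIC)[:600])
E
```

```text
0.08659126091376806 [ 0.3871 -0.5578  0.7978] [0.4723 0.1631 0.17  ] 18.675
[ -5.3076   4.8584 -19.718  107.6155   1.7696  67.8046 -69.9956]
False
0.08695850106122796 [ 0.0883 -1.2139  0.1587] [0.4724 0.1632 0.0715] 20.0667
0.013321997467910294 [-4.6519  1.4043  3.8851] [0.471  0.1634 0.0709] 21.25
```

View pics/s7.png

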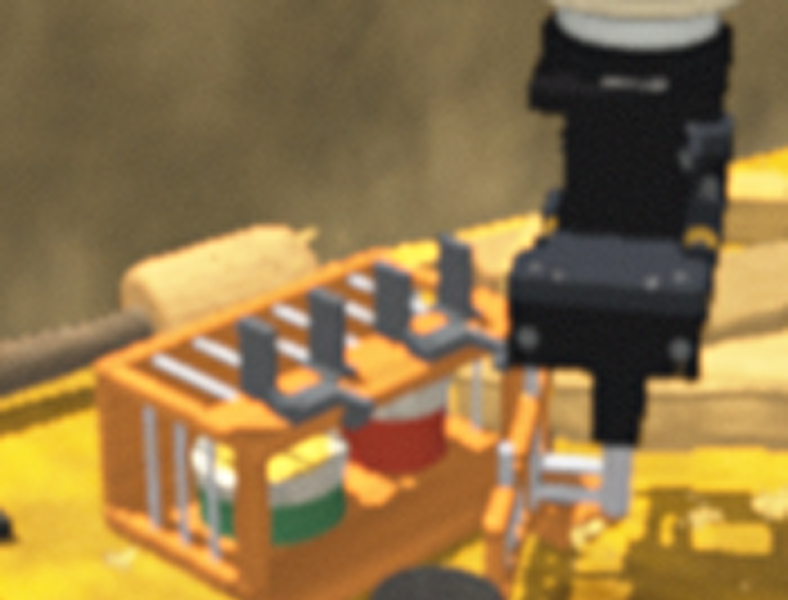

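```bash
cat >> h.py <<'E'
H=np.array([.5500,.1425])
def pull(g):
    t=yaw+np.pi/2+g; return H+.07*np.array([np.cos(t),np.sin(t)])+.04*np.array([-np.sin(t),np.cos(t)])
def gang(p):
    v=np.array(p)[:2]-H; return np.arctan2(v[1],v[0])%(2*np.pi)-yaw-np.pi/2-np.arctan2(.04,.07)
E
python3 - <<'E'
from h import *
print(gang(telemetry.get_tcp_pos()))
for g in(.75,.9,1.05):
    env.movel([*pull(g),.071],down(yaw+np.pi/2+g,-1),v=.06)
    p=telemetry.get_tcp_pos()
    print(g,gang(p),np.linalg.norm(p[:2]-H),telemetry.get_wrist_force(),telemetry.get_grip_width(),telemetry.get_time_s())
E
```

```text
0.595938878156412
0.75 0.7501582379762343 0.08156899421862349 [-4.8843  1.753   2.974 ] 0.013151376558933746 21.6583
0.9 0.8991487616388542 0.08140725852376735 [-4.6543  1.4856  2.9741] 0.01345896471115272 22.0083
1.05 1.0487451635406484 0.08120440772486119 [-5.3747  1.6172  4.2854] 0.0131504473392012 22.3583
```

```bash
python3 - <<'E'
from h import *
for g in(1.2,1.35,1.45,1.55):
    env.movel([*pull(g),.071],down(yaw+np.pi/2+g,-1),v=.06)
    p=telemetry.get_tcp_pos()
    print(g,gang(p),np.linalg.norm(p[:2]-H),telemetry.get_wrist_force(),telemetry.get_grip_width(),telemetry.get_time_s())
env.pause(.3)
print(telemetry.get_wrist_force())
for n in("scene","top"):
    im=viewer.snapshot(n)[:,:,::-1]
    c2=im[150:320,215:390] if n=="scene" else im[155:340,180:360]
    cv2.imwrite(f"pics/{n}8.png",cv2.resize(c2,None,fx=3.5,fy=3.5,interpolation=cv2.INTER_CUBIC)[:600,:800])
E
```

```text
1.2 1.1956054977248214 0.08102339120515796 [-4.2262 -0.1854  4.431 ] 0.012966903648556084 22.7083
1.35 1.341240532025597 0.08083421774199977 [-5.1748  0.2231  3.0667] 0.013037480841097123 23.0583
1.45 1.4422363096323978 0.0806531131906879 [-5.5806  0.4738  2.4272] 0.013054904818985056 23.3417
1.55 1.5434139117877432 0.08053364589134335 [-5.3368  0.0362  1.2778] 0.01328041454111525 23.625
[-4.2591  1.7611  0.8423]
```

View pics/scene8.png

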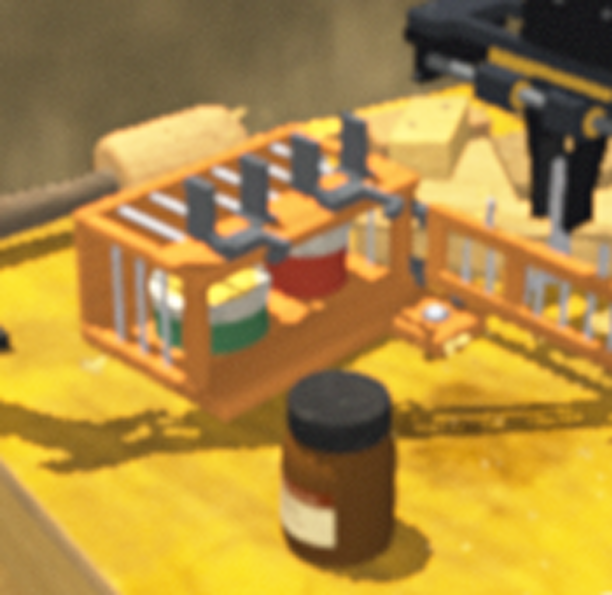

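View pics/top8.png

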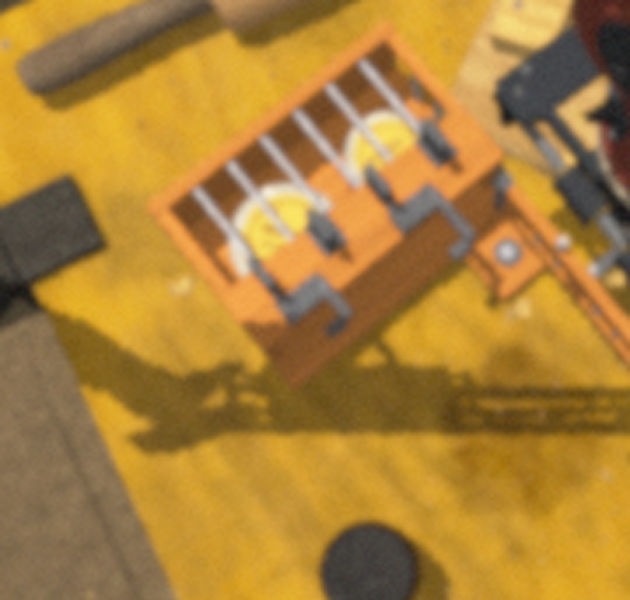

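```bash
python3 - <<'E'
from h import *
p=telemetry.get_tcp_pos();print(gang(p),telemetry.get_grip_width(),telemetry.get_wrist_force(),telemetry.get_time_s())
env.finish_job()
E
```

```text
1.5463143663067216 0.013214047613416192 [-3.81    0.7468 -1.4937] 24.025
the job is handed in; nothing more can be done
```

The gate is standing about square to the locker's front, and the gripper is still holding it by the pull. I handed the job in at 24.0 s of the 48 s allowed.

- **Left catch:** I squeezed it to 31.6 mm over the tabs, and the gate jumped ajar onto the right catch. I let it go, and the pictures showed its tab back at rest before I touched the right catch.
- **Right catch:** I squeezed it to 31.6 mm as well, which freed the gate to about 0.6 rad. The pictures again showed its tab back at rest.
- **Gate:** I took the pull with a 25 N grip and swung the gate past its click stop.

**Last checks:** the gate angle worked out from the gripper position is about 1.55 rad. The finger opening was 13.2 mm on the 14 mm bar, and the wrist force was about 4 N. In the final pictures the tins, jar and mallet stand where they were. The sanding block was outside the final pictures, so I did not re-check it.

**Discrepancies:** none of the checks failed. The finger opening reads about 0.8 mm under the bar's given diameter. The pull's distance from my estimated hinge drifted by about 1 mm over the swing, which is within the calibration error.

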